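# Fill the table caddy for supper

### The arm

A 6-joint arm with a two-finger parallel gripper is mounted at the origin on a cart in front of the work surface, level with it; the furniture and walls round the work are solid. World frame = base frame: x ahead of the robot, y to its left, z up, the work surface at z = 0. Lengths are in m, angles in rad, forces in N, time in s.
With the tool pointing down it reaches from about 0.4 to 0.925 m from the base axis. Payload 3.4 kg.
Tool frame: the origin (TCP) lies on the centre line of the jaws, within the pads' length; the fingertips stand tip_reach ahead of it and the grasp point (between the pads) lies 2 mm behind it (tip_reach is the distance from the TCP to the fingertips, in m); z points along the fingers, y is the line along which they close (so a half turn about z gives the same grasp; the last joint's range is limited). The gripper opens to 85 mm and grips with 20 to 120 N. Pads are 22 mm wide; open, the fingers measure 114 mm over their backs; the gripper's body (76 mm by 85 mm) begins 54 mm behind the grasp point. The pads swing forward as they close: fully open they stand 13 mm farther back than shut.
Start: joints at [1.067, 0.307, 1.506, -0, 1.328, -0.073], TCP at [0.24, 0.522, 0.248] pointing down, gripper open.
Joint ranges: [-3.12, 3.12], [-1.05, 2.28], [0.14, 2.33], [-1.42, 4.57], [0.1, 2.73], [-2.68, 2.68]. Speed limits (rad/s): [2.57, 2.57, 3.14, 3.14, 3.14, 3.14].

### API

Orientations are given as a unit quaternion [w, x, y, z].
In Python, from cell import sense, read_camera, hand_in, look_for, outline_of, mark_of, tip_reach gives the robot as it stands.
- The arm moves only by the tool servo_tool, never from a script. Its argument "rows" is a list of rows, each an object with "turn": the turn, a rotation vector about the tool's x, y, z in degrees, a list of three; "translation": the shift along the tool's x, y, z in cm, a list of three; "hand": the finger opening in cm, from 0 to 8.54. A call has 1 to 8 rows; each row is the pose to reach, as a shift and turn from the pose commanded when the call began, along the tool's axes at that moment; what a row does not reach only later rows make up. A row lasts 1/12 s, in which the tool goes at most 41.7 mm and 7.16 degrees, less where a joint would pass 70% of its speed; a pose out of reach is approached as far as the arm can. A call with a gripper value outside its range is refused whole. The fingers move at their own pace and stop on an object; "force" is the grip in N (left out, the last holds). Time passes only in rows, so rows that repeat a pose let the fingers close. It gives the time, the measured TCP pose, the force and the opening at its end, in the units of the state.
- sense(): the state, without advancing time (a new reading comes with each control period).
- read_camera(name): name is "side" or "top"; returns a dict with "img" (480x640x3 uint8, red, green, blue), "depth" (480x640 float32, m along the optical axis (not along the pixel's ray), 0 where there is no reading), "fov_y" (degrees; the focal length in pixels is half the picture's height over the tangent of half this angle, whatever the lens; pixels are square), "cx", "cy" (the principal point, pixels), "dist_coeffs" ([k1, k2, p1, p2, k3] as OpenCV has them; the pictures are not rectified), "origin" and "attitude" of the camera in the world. Camera axes: x right, y up, looking along -z (the intrinsics and any distortion apply to the point x, -y, -z); pixel columns grow to the right and rows downward; lengths in m; the calibration is good to about 2 mm. A picture is of the moment at which its call begins.
- hand_in(): hands the job in, once; it reports no verdict.
Trained networks look in the newest picture that a camera, given by its name, has taken for a name from the list of things; names that differ only in an ending like _2 or _b are one class to them, and where a whole thing is asked for, a point or a joint stands for the part that bears it (a point fixed in the world has none). Each returns a list of dicts, best first, with "confidence" (0 to 1); they miss things now and then, are a little off and sometimes report something else, mostly with a low value. They report only what shows in the picture. A call takes as long as a camera call. They do not tell look-alikes from the thing itself.
- look_for(name, camera): "box" ([left, top, width, height] in pixels, round what is visible of it).
- outline_of(name, camera): "pixels" (480x640 bool, what is visible of it) and "box" ([left, top, width, height] in pixels, round what is visible of it).
- mark_of(name, camera): "point" ([column, row] in pixels: a listed point, or the origin of a listed thing).
The state is a dict: "time_s": time; "q": joint angles; "dq": joint speeds; "tau": joint torques, N m; "ee_pos": TCP position; "orientation": TCP orientation; "contact_force": force on the tool from outside, world axes, zero at the start; "torque": the same for the moment, N m; "gripper_width": opening from 0.0 (shut) to 1.0 (fully open).
Only numpy, scipy, OpenCV 4.12 (cv2) and the standard library are available. Lean on these libraries where they do the work, as an engineer would, in place of code of your own. Each camera call takes 0.05 s, during which the arm holds its last target. There are 200 camera calls.

### The job

Fill the oak table caddy for an Italian supper: stand the olive oil in the wide bay and the dark vinegar with the black cap in the narrow bay of the high back row, the pepper mill in the wide bay and the salt shaker in the narrow bay of the low front row. Lower each one upright to the floor of its bay rather than dropping it in. The red-capped soy sauce, which looks like the vinegar, and the two red-capped spice jars are not wanted on the table: leave them standing where they are; the kitchen stock farther left, round the wooden salt box, has nothing to do with this.

Things in the scene. Friction and masses are not known exactly. Their poses are not given: they have to be found in the camera images.
- caddy: Light oak caddy, firm on the worktop, brass handle at each end (22 mm out). 182 (x) x 174 (y) mm. Origin: centre of underside; +x from low front to high back, +y to its left, z up. Bay floors at z 10. Bay centres x, y (clear size), mm: back wide 43, 38 (84x86); back narrow 43, -46 (84x70); front wide -45, -38 (80x86); front narrow -45, 46 (80x70). Wall tops z: front 35, between rows 52, back 70.
- oil_bottle: Olive oil bottle, olive-green with a cream label and a steel pourer on top. Upright, round; origin at the centre of its underside, z up. Body 62 mm across up to 98 mm, shoulder up to 114 mm, neck 26 mm across from 114 to 160 mm (grip it here), steel collar 28 mm across to 168 mm, spout up to 184 mm. 0.2 to 0.45 kg.
- vinegar_bottle: Vinegar bottle, nearly black brown, cream label, BLACK screw cap. Upright, round; origin at the centre of its underside, z up. Body 50 mm across up to 90 mm, shoulder up to 101 mm, neck 25 mm across from 101 to 140 mm (grip it here), cap 28 mm across up to 158 mm. 0.2 to 0.45 kg.
- pepper_mill: Turned dark brown wooden pepper mill with a small steel nut on top. Upright, round; origin at the centre of its underside, z up. Foot 58 mm across, 170 mm tall over the nut; the rounded head reaches from 123 to 159 mm and is 49 mm across at its widest, at about 142 mm (grip it here; it does not turn). Not the like mill behind the salt box, far left. 0.12 to 0.26 kg.
- salt_shaker: Glass salt shaker, white salt inside, rounded grey-white top. Upright, round; origin at the centre of its underside, z up. 44 mm across, 90 mm tall; the glass reaches up to 70 mm, the top is 34 mm across. 0.07 to 0.14 kg.
- soy_bottle: Soy sauce bottle: the same dark bottle as the vinegar but with a RED screw cap and a yellow label. Not wanted, stays where it stands. Upright, round; origin at the centre of its underside, z up. 50 mm across, 158 mm tall.
- spice_a: Glass spice jar with a red cap, 45 mm across, 106 mm tall. Not wanted, stays where it stands. Upright, round; origin at the centre of its underside, z up. 
- spice_b: Another glass spice jar with a red cap, 45 mm across, 106 mm tall. Not wanted, stays where it stands. Upright, round; origin at the centre of its underside, z up. 
Not all that is in view belongs to the job. What is shaped like the salt_shaker but yellow is not meant.

How it is judged:
By the outcome, as a careful person would: the job done as asked, in the order asked, and still so for the second after the job is handed in, with the robot touching nothing.
It also fails if it takes over 104 s, if anything falls off the work surface, if the arm or the gripper's body presses on something with over 40 N, if the wrist force passes 120 N, or if a joint passes its speed limit or range.

## Working session

There is one attempt and no reset: what is moved stays moved. The work goes in short steps, Python scripts to look and compute and a tool call to move; the robot and the scene stay as the last step left them, time stands still between calls to the robot, and variables do not carry over. Pictures are saved under pics/ and viewed, on a budget of 14 in all, crops included, one or two more only if the job needs it, and the job is handed in when it is done.

Besides the shell and the picture viewer there is one more tool, called after "Emit:" as name(argument=value, ...) on one line, values as JSON. servo_tool: Moves the arm, as the interface text tells. Its arguments: {"type":"object","properties":{"rows":{"type":"array"},"force":{"type":"number"}},"required":["rows"]}

```bash
mkdir -p pics; ls
python3 - <<'E'
from cell import *
import cv2
print(sense()); print(tip_reach)
for n in ("side","top"):
    c=read_camera(n); cv2.imwrite(f"pics/{n}0.png",c["img"][:,:,::-1])
    print({k:v for k,v in c.items() if k not in("img","depth")})
E
```

```text
pics
{'time_s': 0.0, 'q': array([ 1.06654342e+00,  3.07575702e-01,  1.50768044e+00,  1.06948865e-05,
        1.32839948e+00, -7.34845807e-02]), 'dq': array([ 0.00010828,  0.00025845,  0.00093705,  0.0004509 , -0.00286246,
       -0.00026012]), 'tau': array([-5.78650033e-04, -4.57562578e+01, -2.51905417e+01, -2.34535119e-04,
        1.35532414e-02, -2.58058833e-05]), 'ee_pos': array([0.23978998, 0.52188048, 0.2473768 ]), 'orientation': array([-2.98812231e-04,  2.13723878e-01,  9.76893566e-01, -9.87270096e-04]), 'contact_force': array([0.32421856, 0.39673472, 0.0802168 ]), 'torque': array([ 0.01080752,  0.02224756, -0.01314786]), 'gripper_width': 0.9992552706579474}
0.017
{'fov_y': 55.466958527101085, 'cx': 330.15506133342905, 'cy': 232.2280990641201, 'dist_coeffs': array([-0.10878337,  0.        ,  0.        ,  0.        ,  0.        ]), 'origin': array([0.64269484, 0.57068597, 0.87620814]), 'attitude': array([0.16238298, 0.04608946, 0.2675097 , 0.94865488])}
{'fov_y': 44.77244669325212, 'cx': 321.17194831311036, 'cy': 239.44281106739675, 'dist_coeffs': array([-0.13591057,  0.        ,  0.        ,  0.        ,  0.        ]), 'origin': array([0.37845783, 0.07841011, 1.27578795]), 'attitude': array([-0.7005687 , -0.03117357,  0.03168555,  0.71219922])}
```

View pics/side0.png

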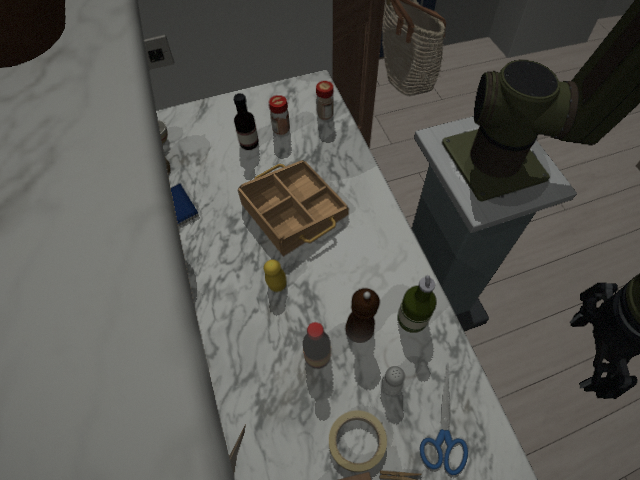

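View pics/top0.png

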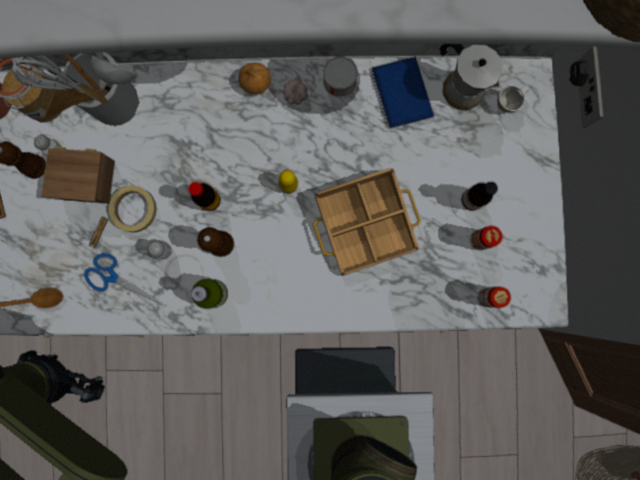

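```bash
cat > h.py <<'E'
import numpy as np, cv2
from cell import *
from scipy.spatial.transform import Rotation as R
from scipy.optimize import least_squares, minimize
def K(c):
    f=240/np.tan(np.radians(c["fov_y"])/2); return np.array([[f,0,c["cx"]],[0,f,c["cy"]],[0,0,1.]])
def rot(q): return R.from_quat([q[1],q[2],q[3],q[0]]).as_matrix()
def rays(c,p):
    u=cv2.undistortPoints(np.asarray(p,float).reshape(-1,1,2),K(c),c["dist_coeffs"])[:,0]
    return np.c_[u[:,0],-u[:,1],-np.ones(len(u))]@rot(c["attitude"]).T
def cloud(c,s=None):
    v,u=np.mgrid[0:480,0:640]; p=np.c_[u.ravel(),v.ravel()]
    W=c["origin"]+rays(c,p)*c["depth"].reshape(-1,1)
    W[c["depth"].ravel()<=0]=np.nan
    return W.reshape(480,640,3)
def proj(c,P):
    X=(np.atleast_2d(P)-c["origin"])@rot(c["attitude"])*[1,-1,-1]
    return cv2.projectPoints(X,np.zeros(3),np.zeros(3),K(c),c["dist_coeffs"])[0][:,0]
def circ(P,z0,z1,r=None):
    """axis xy from surface points in height band"""
    b=P[(P[:,2]>z0)&(P[:,2]<z1)][:,:2]
    if len(b)<15: return None
    m=b.mean(0)
    f=lambda a:np.hypot(*(b-a[:2]).T)-(r or a[2])
    s=least_squares(f,list(m)+([] if r else [.025]),loss="soft_l1",f_scale=.002)
    return s.x,len(b),np.sqrt(np.mean(s.fun**2))
E
cat > m1.py <<'E'
from h import *
import pickle
C={n:read_camera(n) for n in("side","top")}
W={n:cloud(C[n]) for n in C}
pickle.dump((C,W),open("c0.pkl","wb"))
for n in C:
    for t in("oil_bottle","vinegar_bottle","pepper_mill","salt_shaker","soy_bottle","spice_a","caddy"):
        for d in outline_of(t,n):
            if d["confidence"]<.3: continue
            P=W[n][d["pixels"]]; P=P[np.isfinite(P[:,0])]
            print(n,t,round(d["confidence"],2),np.round(d["box"]),len(P),"med",np.round(np.median(P,0),3),"z",np.round(np.percentile(P[:,2],[1,99]),3))
E
python3 m1.py
```

```text
side oil_bottle 0.98 [395. 276.  45.  56.] 1549 med [0.387 0.324 0.102] z [0.006 0.18 ]
side oil_bottle 0.31 [268.  94.  26.  43.] 747 med [ 0.484 -0.255  0.071] z [-0.001  0.109]
side salt_shaker 0.82 [378. 366.  30.  31.] 660 med [0.476 0.43  0.068] z [-0.002  0.09 ]
side salt_shaker 0.63 [263. 264.  29.  33.] 550 med [0.614 0.16  0.06 ] z [0.007 0.09 ]
side soy_bottle 0.9 [305. 324.  26.  47.] 966 med [0.584 0.335 0.096] z [0.002 0.16 ]
side spice_a 0.82 [315.  80.  21.  42.] 675 med [ 0.361 -0.267  0.072] z [0.    0.109]
side caddy 0.88 [235. 158. 108. 100.] 6350 med [ 0.528 -0.016  0.022] z [0.005 0.07 ]
top oil_bottle 0.74 [191. 278.  38.  31.] 924 med [0.378 0.302 0.104] z [-0.001  0.183]
top vinegar_bottle 0.78 [462. 184.  37.  26.] 650 med [ 0.569 -0.248  0.097] z [0.024 0.162]
top pepper_mill 0.91 [196. 226.  40.  31.] 866 med [0.481 0.287 0.146] z [0.    0.171]
top salt_shaker 0.77 [147. 240.  26.  20.] 363 med [0.47  0.415 0.079] z [0.018 0.093]
top salt_shaker 0.77 [278. 171.  21.  23.] 357 med [0.608 0.144 0.08 ] z [0.012 0.093]
top soy_bottle 0.72 [189. 185.  30.  24.] 646 med [0.576 0.314 0.096] z [0.009 0.164]
top spice_a 0.91 [471. 221.  31.  28.] 593 med [ 0.482 -0.261  0.105] z [0.011 0.112]
top spice_a 0.6 [481. 284.  32.  24.] 649 med [ 0.361 -0.274  0.105] z [0.005 0.112]
top spice_a 0.41 [196. 228.  36.  27.] 778 med [0.48  0.286 0.148] z [0.011 0.171]
top caddy 0.75 [311. 166. 109. 110.] 7399 med [ 0.529 -0.022  0.013] z [0.005 0.072]
```

```bash
cat > m2.py <<'E'
from h import *
import pickle
C,W=pickle.load(open("c0.pkl","rb"))
T=dict(oil=((.38,.305),.031,(.03,.095),.013,(.118,.157)),vin=((.569,-.25),.025,(.02,.088),.0125,(.105,.137)),mill=((.478,.285),.029,(.003,.02),.0245,(.138,.146)),
 salt=((.472,.418),.022,(.01,.065),.017,(.075,.084)),soy=((.578,.318),.025,(.02,.088),.0125,(.105,.137)),spA=((.482,-.261),.0225,(.01,.1),.0225,(.01,.1)),spB=((.361,-.274),.0225,(.01,.1),.0225,(.01,.1)),yel=((.61,.148),.022,(.01,.065),.017,(.075,.084)))
for k,(a,r,b,r2,b2) in T.items():
    for n in("side","top","both"):
        P=np.concatenate([W[m].reshape(-1,3) for m in C if n in(m,"both")])
        P=P[np.hypot(*(P[:,:2]-a).T)<.045]
        for rr,bb in((r,b),(r2,b2)):
            s=circ(P,*bb,rr); 
            if s: print(k,n,bb,np.round(s[0],4),s[1],round(s[2]*1e3,1),end=" | ")
        print("top z",np.round(P[P[:,2]>.02][:,2].max(),3))
P=np.concatenate([W[m].reshape(-1,3) for m in C])
def hm(L):
    x,y=L.T; h=np.full(len(x),.010); a=np.abs
    h[(x<-.085)]=.035; h[(x>=-.005)&(x<=.001)]=.052; h[x>.085]=.070
    h[(x>.001)&(x<.085)&(y>-.011)&(y<-.005)]=.052; h[(x<-.005)&(x>-.085)&(y>.005)&(y<.011)]=.035
    return h
for n in ("side","top"):
    P=W[n].reshape(-1,3); P=P[(np.hypot(*(P[:,:2]-[.53,-.02]).T)<.14)&(P[:,2]>.003)]
    def cost(p,full=False):
        c,s=np.cos(p[2]),np.sin(p[2]); L=(P[:,:2]-p[:2])@np.array([[c,-s],[s,c]])
        i=(abs(L[:,0])<.091)&(abs(L[:,1])<.081)
        # floor + wall agreement, points outside penalised
        e=np.where(i,np.minimum(abs(P[:,2]-hm(L)),.015),.0)
        o=(np.maximum(abs(L[:,0])-.091,0)+np.maximum(abs(L[:,1])-.087,0))
        return (e.sum()+np.minimum(o,.015).sum()*1.0)/len(P)
    best=[]
    for y0 in np.radians(np.arange(-180,180,15)):
        best.append(min((minimize(cost,[x,y,y0],method="Nelder-Mead",options=dict(initial_simplex=[[x,y,y0],[x+.01,y,y0],[x,y+.01,y0],[x,y,y0+.15]],xatol=1e-5,fatol=1e-8)) for x in(.53,) for y in(-.02,)),key=lambda r:r.fun))
    best.sort(key=lambda r:r.fun)
    for b in best[:4]: print(n,np.round(b.x[:2],4),np.round(np.degrees(b.x[2]),1),b.fun*1e3)
E
python3 m2.py
```

```text
oil side (0.03, 0.095) [0.3759 0.3137] 465 0.7 | oil side (0.118, 0.157) [0.3756 0.313 ] 144 0.5 | top z 0.186
oil top (0.03, 0.095) [0.3774 0.3132] 174 0.7 | oil top (0.118, 0.157) [0.3769 0.3137] 56 0.9 | top z 0.188
oil both (0.03, 0.095) [0.3763 0.3134] 639 0.8 | oil both (0.118, 0.157) [0.3758 0.3132] 200 0.8 | top z 0.188
vin side (0.02, 0.088) [ 0.5723 -0.259 ] 401 1.4 | vin side (0.105, 0.137) [ 0.5712 -0.2592] 113 1.3 | top z 0.16
vin top (0.02, 0.088) [ 0.5758 -0.2583] 241 0.9 | vin top (0.105, 0.137) [ 0.576  -0.2594] 64 1.1 | top z 0.166
vin both (0.02, 0.088) [ 0.5738 -0.2589] 642 1.6 | vin both (0.105, 0.137) [ 0.5728 -0.2595] 177 1.9 | top z 0.166
mill side (0.003, 0.02) [0.4828 0.2959] 164 3.8 | mill side (0.138, 0.146) [0.4814 0.2959] 106 1.3 | top z 0.171
mill top (0.003, 0.02) [0.4823 0.2927] 204 10.0 | mill top (0.138, 0.146) [0.4837 0.2978] 82 1.2 | top z 0.174
mill both (0.003, 0.02) [0.483  0.2952] 368 8.3 | mill both (0.138, 0.146) [0.4824 0.2967] 188 1.6 | top z 0.174
salt side (0.01, 0.065) [0.4685 0.4216] 260 2.3 | salt side (0.075, 0.084) [0.4694 0.4214] 1
[... 1218 characters left out ...]
p z 0.114
yel side (0.01, 0.065) [0.6128 0.1448] 283 2.1 | yel side (0.075, 0.084) [0.6139 0.1452] 90 2.2 | top z 0.09
yel top (0.01, 0.065) [0.6185 0.1466] 147 2.9 | yel top (0.075, 0.084) [0.6176 0.146 ] 59 1.9 | top z 0.094
yel both (0.01, 0.065) [0.6157 0.1452] 430 3.0 | yel both (0.075, 0.084) [0.6155 0.1455] 149 2.4 | top z 0.094
side [ 0.5203 -0.019 ] 17.8 3.43871493070895
side [ 0.5203 -0.019 ] 17.8 3.438994748803371
side [ 0.5204 -0.019 ] 17.8 3.440657042267384
side [ 0.5204 -0.019 ] 17.8 3.443061025308084
top [ 0.5245 -0.0198] 17.9 4.938140330888998
top [ 0.5245 -0.0198] 17.9 4.940021812028067
top [ 0.5245 -0.0198] 17.9 4.940418370497235
top [ 0.5245 -0.0198] 17.9 4.940682365935588
```

```bash
cat >> h.py <<'E'
CAD=np.array([.5225,-.0195]); YAW=np.radians(17.85)
def bay(x,y):
    c,s=np.cos(YAW),np.sin(YAW); return CAD+np.array([c*x-s*y,s*x+c*y])/1e3
B=dict(oil=bay(43,38),vin=bay(43,-46),mill=bay(-45,-38),salt=bay(-45,46))
def st():
    s=sense(); M=rot(s["orientation"])
    return s["time_s"],s["ee_pos"],M,s["contact_force"],s["gripper_width"]
def to(x,y,z):
    t,p,M,f,g=st(); print("t",round(t,2),"p",np.round(p,4),"yang",np.round(np.degrees(np.arctan2(M[1,1],M[0,1])),2),"tilt",np.round(np.degrees(np.arccos(-M[2,2])),2),"f",np.round(f,1),"w",round(g*85.4,1))
    print("tool cm",np.round(M.T@(np.array([x,y,z])-p)*100,2))
E
python3 -c "
from h import *
print({k:np.round(v,4) for k,v in B.items()}); to(.3762,.3134,.2474)"
```

```text
{'oil': array([0.5518, 0.0299]), 'vin': array([ 0.5775, -0.0501]), 'mill': array([ 0.4913, -0.0695]), 'salt': array([0.4656, 0.0105])}
t 0.9 p [0.2401 0.5225 0.2483] yang 65.32 tilt 0.0 f [-0.2 -0.3 -0.6] w 85.2
tool cm [-21.1  -13.31   0.09]
```

Emit:
servo_tool(rows=[{"turn":[0,0,4],"translation":[-1.5,-1,0],"hand":6},{"turn":[0,0,11],"translation":[-5,-3,0],"hand":6},{"turn":[0,0,18],"translation":[-8.5,-5.4,0],"hand":6},{"turn":[0,0,25],"translation":[-12,-7.6,0],"hand":6},{"turn":[0,0,32],"translation":[-15.5,-9.8,0],"hand":6},{"turn":[0,0,39],"translation":[-18.5,-11.7,0],"hand":6},{"turn":[0,0,45],"translation":[-20.5,-12.9,0],"hand":6},{"turn":[0,0,47.45],"translation":[-21.1,-13.3,0],"hand":6}], force=60)

```text
time_s: 1.57
ee_pos: [0.3781, 0.3104, 0.2485]
orientation: [0.001, 0.592, 0.806, -0.0]
contact_force: [-0.2, 0.2, -0.1]
gripper_width: 0.701
```

```bash
python3 -c "
from h import *
to(.3762,.3134,.136)"
```

```text
t 1.57 p [0.3781 0.3104 0.2485] yang 17.4 tilt 0.1 f [-0.2  0.2 -0.1] w 59.9
tool cm [ 0.36 -0.1  11.25]
```

Emit:
servo_tool(rows=[{"turn":[0,0,0],"translation":[0,0,1],"hand":6},{"turn":[0,0,0],"translation":[0,0,3],"hand":6},{"turn":[0,0,0],"translation":[0,0,5],"hand":6},{"turn":[0,0,0],"translation":[0,0,7],"hand":6},{"turn":[0,0,0],"translation":[0,0,9],"hand":6},{"turn":[0,0,0],"translation":[0,0,10.5],"hand":6},{"turn":[0,0,0],"translation":[0,0,11.2],"hand":6},{"turn":[0,0,0],"translation":[0,0,11.2],"hand":6}])

```text
time_s: 2.23
ee_pos: [0.3746, 0.3132, 0.1342]
orientation: [-0.001, 0.588, 0.809, -0.002]
contact_force: [0.4, 0.2, 0.3]
gripper_width: 0.7
```

```bash
python3 -c "
from h import *
to(.3762,.3134,.136)
c=read_camera('side'); cv2.imwrite('pics/s1.png',cv2.resize(c['img'][200:400,320:520,::-1],(600,600)))"
```

```text
t 2.23 p [0.3746 0.3132 0.1342] yang 17.97 tilt 0.25 f [0.4 0.2 0.3] w 59.8
tool cm [-0.03  0.16 -0.18]
```

View pics/s1.png

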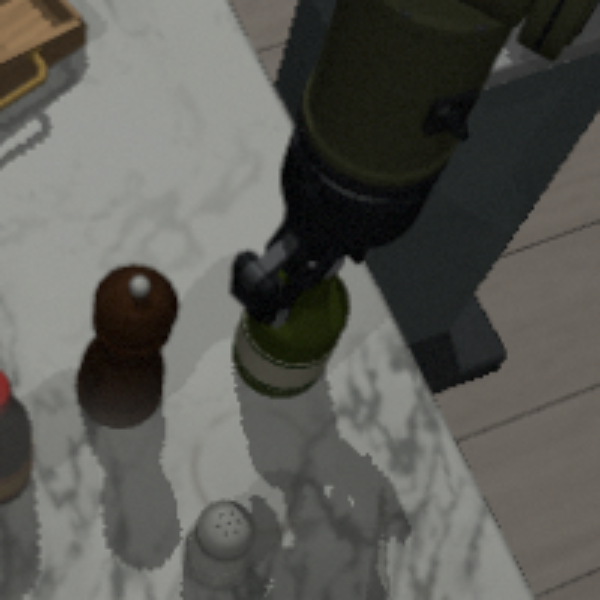

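Emit:
servo_tool(rows=[{"turn":[0,0,0],"translation":[0,0,0],"hand":3},{"turn":[0,0,0],"translation":[0,0,0],"hand":2.2},{"turn":[0,0,0],"translation":[0,0,0],"hand":2},{"turn":[0,0,0],"translation":[0,0,0],"hand":1.5},{"turn":[0,0,0],"translation":[0,0,0],"hand":1.5},{"turn":[0,0,0],"translation":[0,0,0],"hand":1.5},{"turn":[0,0,0],"translation":[0,0,0],"hand":1.5},{"turn":[0,0,0],"translation":[0,0,0],"hand":1.5}], force=60)

```text
time_s: 2.95
ee_pos: [0.3766, 0.3139, 0.1374]
orientation: [0.0, 0.589, 0.808, 0.001]
contact_force: [-1.2, -0.3, 6.2]
gripper_width: 0.289
```

Emit:
servo_tool(rows=[{"turn":[0,0,0],"translation":[0,0,-0.5],"hand":1.5},{"turn":[0,0,0],"translation":[0,0,-2],"hand":1.5},{"turn":[0,0,0],"translation":[0,0,-4],"hand":1.5},{"turn":[0,0,0],"translation":[0,0,-6],"hand":1.5},{"turn":[0,0,0],"translation":[0,0,-8],"hand":1.5},{"turn":[0,0,0],"translation":[0,0,-10],"hand":1.5},{"turn":[0,0,0],"translation":[0,0,-11.5],"hand":1.5},{"turn":[0,0,0],"translation":[0,0,-12],"hand":1.5}])

```text
time_s: 3.62
ee_pos: [0.3773, 0.314, 0.2587]
orientation: [0.001, 0.589, 0.808, 0.002]
contact_force: [0.5, 0.9, -3.2]
gripper_width: 0.287
```

```bash
python3 -c "
from h import *
to(*B['oil'],.256)"
```

```text
t 3.62 p [0.3773 0.314  0.2587] yang 17.86 tilt 0.24 f [ 0.5  0.9 -3.2] w 24.5
tool cm [-32.4    7.89   0.27]
```

Emit:
servo_tool(rows=[{"turn":[0,0,0],"translation":[-0.8,0.2,0],"hand":1.5},{"turn":[0,0,0],"translation":[-2.6,0.6,0],"hand":1.5},{"turn":[0,0,0],"translation":[-5.2,1.3,0],"hand":1.5},{"turn":[0,0,0],"translation":[-8,2,0],"hand":1.5},{"turn":[0,0,0],"translation":[-11,2.7,0],"hand":1.5},{"turn":[0,0,0],"translation":[-14,3.4,0],"hand":1.5},{"turn":[0,0,0],"translation":[-17,4.1,0],"hand":1.5},{"turn":[0,0,0],"translation":[-20,4.9,0],"hand":1.5}])

```text
time_s: 4.28
ee_pos: [0.4836, 0.1359, 0.2545]
orientation: [-0.001, 0.589, 0.808, -0.001]
contact_force: [-0.3, 0.3, -3.1]
gripper_width: 0.289
```

Emit:
servo_tool(rows=[{"turn":[0,0,0],"translation":[-3,0.8,0],"hand":1.5},{"turn":[0,0,0],"translation":[-6,1.5,0],"hand":1.5},{"turn":[0,0,0],"translation":[-8.5,2.1,0],"hand":1.5},{"turn":[0,0,0],"translation":[-10.6,2.6,0],"hand":1.5},{"turn":[0,0,0],"translation":[-12,2.9,0],"hand":1.5},{"turn":[0,0,0],"translation":[-12.4,3,0],"hand":1.5},{"turn":[0,0,0],"translation":[-12.4,3,0],"hand":1.5},{"turn":[0,0,0],"translation":[-12.4,3,0],"hand":1.5}])

```text
time_s: 4.95
ee_pos: [0.5499, 0.0299, 0.2555]
orientation: [-0.001, 0.589, 0.808, -0.0]
contact_force: [-0.5, 0.3, -3.0]
gripper_width: 0.289
```

```bash
cat > chk.py <<'E'
import sys
from h import *
k=sys.argv[1]; r=float(sys.argv[2]); z0,z1=map(float,sys.argv[3:5])
to(*B[k],.15); p=st()[1]
for n in("side","top"):
    c=read_camera(n); P=cloud(c).reshape(-1,3); P=P[np.hypot(*(P[:,:2]-p[:2]).T)<.06]
    for a,b in((z0,(z0+z1)/2),((z0+z1)/2,z1)):
        s=circ(P,p[2]+a,p[2]+b,r)
        if s: print(n,np.round(s[0],4),s[1],round(s[2]*1e3,1))
E
python3 chk.py oil .031 -.125 -.045
```

```text
t 4.95 p [0.5499 0.0299 0.2555] yang 17.85 tilt 0.15 f [-0.5  0.3 -3. ] w 24.7
tool cm [-0.08  0.2  10.55]
side [0.5486 0.0303] 361 0.8
side [0.5487 0.0299] 434 0.9
top [0.5509 0.0293] 59 0.3
top [0.5514 0.0291] 74 0.5
```

Emit:
servo_tool(rows=[{"turn":[0,0,0],"translation":[0,0.1,0.7],"hand":1.5},{"turn":[0,0,0],"translation":[0,0.1,2.2],"hand":1.5},{"turn":[0,0,0],"translation":[0,0.1,4],"hand":1.5},{"turn":[0,0,0],"translation":[0,0.1,6],"hand":1.5},{"turn":[0,0,0],"translation":[0,0.1,8],"hand":1.5},{"turn":[0,0,0],"translation":[0,0.1,9.5],"hand":1.5},{"turn":[0,0,0],"translation":[0,0.1,10.2],"hand":1.5},{"turn":[0,0,0],"translation":[0,0.1,10.4],"hand":1.5}])

```text
time_s: 5.72
ee_pos: [0.5504, 0.0305, 0.1507]
orientation: [-0.001, 0.588, 0.809, -0.001]
contact_force: [-0.2, -1.3, -3.5]
gripper_width: 0.285
```

Emit:
servo_tool(rows=[{"turn":[0,0,0],"translation":[0,0,0.1],"hand":1.5},{"turn":[0,0,0],"translation":[0,0,0.2],"hand":1.5},{"turn":[0,0,0],"translation":[0,0,0.3],"hand":1.5},{"turn":[0,0,0],"translation":[0,0,0.4],"hand":1.5},{"turn":[0,0,0],"translation":[0,0,0.4],"hand":1.5}])

```text
time_s: 6.13
ee_pos: [0.5522, 0.0297, 0.1489]
orientation: [0.0, 0.589, 0.808, 0.0]
contact_force: [0.4, -0.3, -3.1]
gripper_width: 0.287
```

Not in contact yet; continue slowly.

Emit:
servo_tool(rows=[{"turn":[0,0,0],"translation":[0,0,0.1],"hand":1.5},{"turn":[0,0,0],"translation":[0,0,0.1],"hand":1.5},{"turn":[0,0,0],"translation":[0,0,0.15],"hand":1.5},{"turn":[0,0,0],"translation":[0,0,0.15],"hand":1.5}])

```text
time_s: 6.47
ee_pos: [0.5521, 0.0296, 0.1475]
orientation: [0.0, 0.589, 0.808, 0.0]
contact_force: [-1.1, -0.4, 1.6]
gripper_width: 0.288
```

Emit:
servo_tool(rows=[{"turn":[0,0,0],"translation":[0,0,0],"hand":3},{"turn":[0,0,0],"translation":[0,0,0],"hand":4},{"turn":[0,0,0],"translation":[0,0,0],"hand":5},{"turn":[0,0,0],"translation":[0,0,0],"hand":5},{"turn":[0,0,0],"translation":[0,0,-1],"hand":5},{"turn":[0,0,0],"translation":[0,0,-3],"hand":5},{"turn":[0,0,0],"translation":[0,0,-6],"hand":5},{"turn":[0,0,0],"translation":[0,0,-9.5],"hand":5}])

```text
time_s: 7.13
ee_pos: [0.5505, 0.0297, 0.2418]
orientation: [-0.002, 0.589, 0.808, -0.001]
contact_force: [-0.0, -0.6, 0.1]
gripper_width: 0.588
```

```bash
python3 chk.py oil .031 -.2 -.145; python3 -c "
from h import *
to(.5738,-.2590,.245)"
```

```text
t 7.13 p [0.5505 0.0297 0.2418] yang 17.86 tilt 0.23 f [-0.  -0.6  0.1] w 50.3
tool cm [-0.04  0.16  9.18]
side [0.5496 0.0454] 675 15.7
side [0.5518 0.0297] 269 7.9
top [0.5378 0.021 ] 243 14.2
top [0.5541 0.0286] 61 4.9
t 7.23 p [0.5559 0.0296 0.2485] yang 17.88 tilt 0.73 f [ 0.3 -0.2 -0.1] w 50.0
tool cm [-28.02  -7.16   0.39]
```

Emit:
servo_tool(rows=[{"turn":[0,0,0],"translation":[-1,-0.2,-1],"hand":6},{"turn":[0,0,0],"translation":[-4,-1,-1],"hand":6},{"turn":[0,0,0],"translation":[-8,-2,-1],"hand":6},{"turn":[0,0,0],"translation":[-12,-2.9,-1],"hand":6},{"turn":[0,0,0],"translation":[-16,-3.9,-1],"hand":6},{"turn":[0,0,0],"translation":[-20,-4.8,-1],"hand":6},{"turn":[0,0,0],"translation":[-24,-5.8,-1],"hand":6},{"turn":[0,0,0],"translation":[-26.8,-6.5,-1],"hand":6}])

```text
time_s: 7.9
ee_pos: [0.5713, -0.2496, 0.2512]
orientation: [-0.0, 0.589, 0.808, -0.001]
contact_force: [1.4, 1.5, -0.2]
gripper_width: 0.701
```

Emit:
servo_tool(rows=[{"turn":[0,0,0],"translation":[-1.1,-0.3,0],"hand":6},{"turn":[0,0,0],"translation":[-1.35,-0.3,0],"hand":6},{"turn":[0,0,0],"translation":[-1.35,-0.3,0],"hand":6},{"turn":[0,0,0],"translation":[-1.35,-0.3,0],"hand":6}])

```text
time_s: 8.23
ee_pos: [0.573, -0.2577, 0.2514]
orientation: [-0.001, 0.589, 0.808, 0.0]
contact_force: [-0.3, 0.1, 0.2]
gripper_width: 0.701
```

```bash
python3 -c "
from h import *
to(.5738,-.2590,.119);to(.5738,-.2590,.119)
c=read_camera('top'); cv2.imwrite('pics/t2.png',cv2.resize(c['img'][130:330,280:540,::-1],(780,600)))"
```

```text
t 8.23 p [ 0.573  -0.2577  0.2514] yang 17.9 tilt 0.13 f [-0.3  0.1  0.2] w 59.9
tool cm [-0.17  0.05 13.24]
t 8.23 p [ 0.573  -0.2577  0.2514] yang 17.9 tilt 0.13 f [-0.3  0.1  0.2] w 59.9
tool cm [-0.17  0.05 13.24]
```

View pics/t2.png

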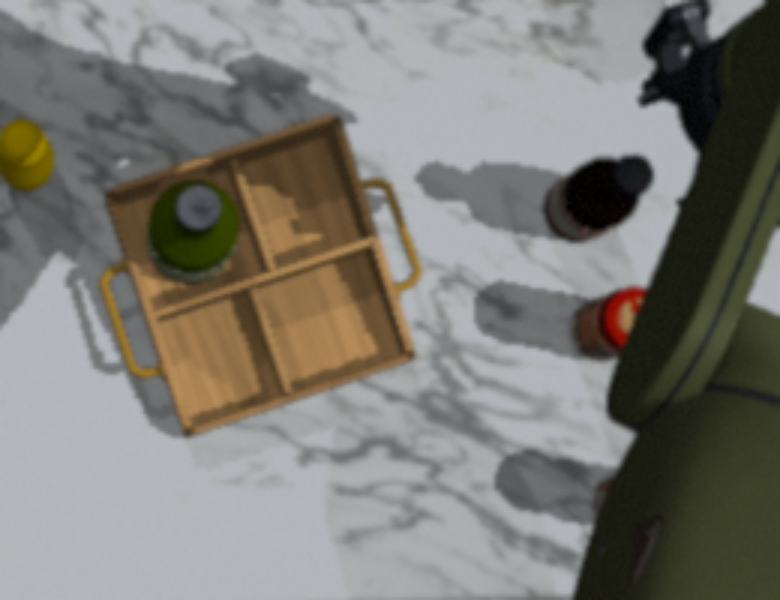

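```bash
python3 -c "
from h import *
s=sense();print(s['q'],s['time_s'])
c=read_camera('top'); W=cloud(c)
q=proj(c,[s['ee_pos'],s['ee_pos']+[0,0,.06],s['ee_pos']+[0,0,.2],[.5738,-.259,.158]]); print(q, (q-[280,130])*3)
for u,v in((280+660/3,130+80/3),(280+690/3,130+20/3),(280+632/3,130+178/3),(280+760/3,130+50/3)): print(u,v,W[int(v),int(u)])
"
```

```text
[-4.89660621e-01  3.79331722e-01  1.38415737e+00  7.49422398e-04
  1.37961693e+00 -8.02978960e-01] 8.2833
[[504.96061007 179.50345485]
 [515.77095749 172.85924492]
 [546.53155472 153.90722131]
 [491.06800574 188.1904091 ]] [[674.8818302  148.51036454]
 [707.31287247 128.57773477]
 [799.59466416  71.72166393]
 [633.20401722 174.5712273 ]]
500.0 156.66666666666666 [ 0.60393749 -0.23298337  0.30615879]
510.0 136.66666666666666 [ 0.62963214 -0.24057853  0.34215354]
490.66666666666663 189.33333333333334 [ 0.57247511 -0.2572325   0.15644889]
533.3333333333334 146.66666666666666 [ 0.54657922 -0.17848616  0.60517886]
```

Emit:
servo_tool(rows=[{"turn":[0,0,0],"translation":[0,0,1],"hand":6},{"turn":[0,0,0],"translation":[0,0,3.5],"hand":6},{"turn":[0,0,0],"translation":[0,0,6],"hand":6},{"turn":[0,0,0],"translation":[0,0,8.5],"hand":6},{"turn":[0,0,0],"translation":[0,0,11],"hand":6},{"turn":[0,0,0],"translation":[0,0,12.6],"hand":6},{"turn":[0,0,0],"translation":[0,0,13.2],"hand":6},{"turn":[0,0,0],"translation":[0,0,13.2],"hand":6}])

```text
time_s: 9.0
ee_pos: [0.5722, -0.2573, 0.1176]
orientation: [-0.002, 0.588, 0.809, -0.0]
contact_force: [-0.6, -0.1, 0.7]
gripper_width: 0.7
```

```bash
python3 -c "
from h import *
to(.5738,-.2590,.119)
c=read_camera('side'); cv2.imwrite('pics/s3.png',cv2.resize(c['img'][60:260,180:380,::-1],(600,600)))"
```

```text
t 9.0 p [ 0.5722 -0.2573  0.1176] yang 17.94 tilt 0.26 f [-0.6 -0.1  0.7] w 59.8
tool cm [-0.21  0.1  -0.14]
```

View pics/s3.png

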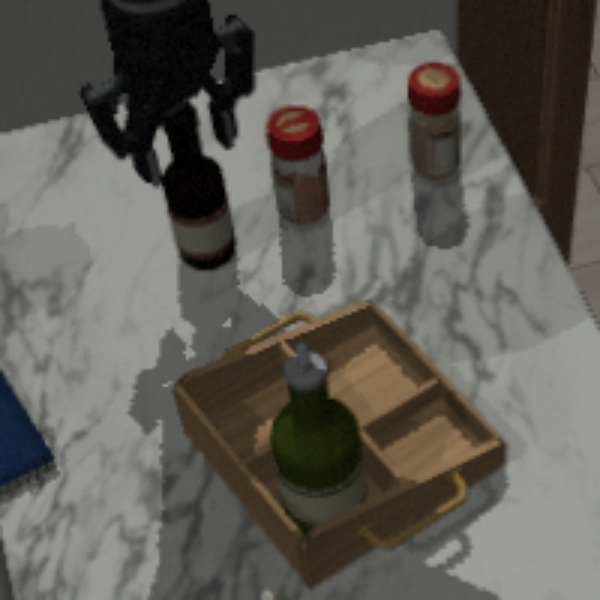

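Emit:
servo_tool(rows=[{"turn":[0,0,0],"translation":[-0.1,0,-0.1],"hand":6},{"turn":[0,0,0],"translation":[-0.1,0,-0.1],"hand":3},{"turn":[0,0,0],"translation":[-0.1,0,-0.1],"hand":1.5},{"turn":[0,0,0],"translation":[-0.1,0,-0.1],"hand":1.5},{"turn":[0,0,0],"translation":[-0.1,0,-0.1],"hand":1.5},{"turn":[0,0,0],"translation":[-0.1,0,-0.1],"hand":1.5},{"turn":[0,0,0],"translation":[-0.1,0,-0.1],"hand":1.5},{"turn":[0,0,0],"translation":[-0.1,0,-0.1],"hand":1.5}], force=60)

```text
time_s: 9.72
ee_pos: [0.5742, -0.2606, 0.1222]
orientation: [0.001, 0.589, 0.808, -0.0]
contact_force: [-0.9, 0.4, 6.4]
gripper_width: 0.275
```

Emit:
servo_tool(rows=[{"turn":[0,0,0],"translation":[0,0,-0.5],"hand":1.5},{"turn":[0,0,0],"translation":[0,0,-2],"hand":1.5},{"turn":[0,0,0],"translation":[0,0,-4],"hand":1.5},{"turn":[0,0,0],"translation":[0,0,-6],"hand":1.5},{"turn":[0,0,0],"translation":[0,0,-8],"hand":1.5},{"turn":[0,0,0],"translation":[0,0,-10],"hand":1.5},{"turn":[0,0,0],"translation":[0,0,-11.5],"hand":1.5},{"turn":[0,0,0],"translation":[0,0,-12],"hand":1.5}])

```text
time_s: 10.38
ee_pos: [0.5746, -0.2604, 0.243]
orientation: [0.002, 0.589, 0.808, 0.0]
contact_force: [0.2, -0.5, -3.5]
gripper_width: 0.277
```

```bash
python3 -c "
from h import *
to(*B['vin'],.24)"
```

```text
t 10.38 p [ 0.5746 -0.2604  0.243 ] yang 17.86 tilt 0.19 f [ 0.2 -0.5 -3.5] w 23.7
tool cm [19.93  6.73  0.28]
```

Emit:
servo_tool(rows=[{"turn":[0,0,0],"translation":[0.8,0.3,0],"hand":1.5},{"turn":[0,0,0],"translation":[3,1,0],"hand":1.5},{"turn":[0,0,0],"translation":[6,2,0],"hand":1.5},{"turn":[0,0,0],"translation":[9,3,0],"hand":1.5},{"turn":[0,0,0],"translation":[12,4.1,0],"hand":1.5},{"turn":[0,0,0],"translation":[15,5.1,0],"hand":1.5},{"turn":[0,0,0],"translation":[17.5,6,0],"hand":1.5},{"turn":[0,0,0],"translation":[19.2,6.5,0],"hand":1.5}])

```text
time_s: 11.05
ee_pos: [0.575, -0.0536, 0.2386]
orientation: [-0.002, 0.588, 0.809, -0.0]
contact_force: [0.2, 0.2, -4.1]
gripper_width: 0.276
```

Emit:
servo_tool(rows=[{"turn":[0,0,0],"translation":[0.6,0.2,0],"hand":1.5},{"turn":[0,0,0],"translation":[0.7,0.25,0],"hand":1.5},{"turn":[0,0,0],"translation":[0.7,0.25,0],"hand":1.5},{"turn":[0,0,0],"translation":[0.7,0.25,0],"hand":1.5}])

```text
time_s: 11.38
ee_pos: [0.5768, -0.0508, 0.2401]
orientation: [-0.0, 0.589, 0.808, -0.001]
contact_force: [-0.5, 0.5, -4.8]
gripper_width: 0.277
```

```bash
python3 chk.py vin .025 -.11 -.035
```

```text
t 11.38 p [ 0.5768 -0.0508  0.2401] yang 17.84 tilt 0.07 f [-0.5  0.5 -4.8] w 23.6
tool cm [0.05 0.1  9.01]
side [ 0.575  -0.0485] 282 0.8
side [ 0.5752 -0.0491] 331 1.0
top [ 0.5784 -0.0498] 15 0.6
```

Emit:
servo_tool(rows=[{"turn":[0,0,0],"translation":[0,0,0.7],"hand":1.5},{"turn":[0,0,0],"translation":[0,0,2.2],"hand":1.5},{"turn":[0,0,0],"translation":[0,0,4],"hand":1.5},{"turn":[0,0,0],"translation":[0,0,6],"hand":1.5},{"turn":[0,0,0],"translation":[0,0,8],"hand":1.5},{"turn":[0,0,0],"translation":[0,0,9.5],"hand":1.5},{"turn":[0,0,0],"translation":[0,0,10.2],"hand":1.5},{"turn":[0,0,0],"translation":[0,0,10.4],"hand":1.5}])

```text
time_s: 12.15
ee_pos: [0.5758, -0.0505, 0.1349]
orientation: [-0.002, 0.589, 0.808, -0.001]
contact_force: [0.1, -0.1, -3.7]
gripper_width: 0.28
```

Emit:
servo_tool(rows=[{"turn":[0,0,0],"translation":[0,0,0.1],"hand":1.5},{"turn":[0,0,0],"translation":[0,0,0.2],"hand":1.5},{"turn":[0,0,0],"translation":[0,0,0.3],"hand":1.5},{"turn":[0,0,0],"translation":[0,0,0.4],"hand":1.5},{"turn":[0,0,0],"translation":[0,0,0.4],"hand":1.5}])

```text
time_s: 12.57
ee_pos: [0.5774, -0.05, 0.1334]
orientation: [0.001, 0.589, 0.808, 0.0]
contact_force: [0.6, -0.1, -4.3]
gripper_width: 0.278
```

Emit:
servo_tool(rows=[{"turn":[0,0,0],"translation":[0,0,0.1],"hand":1.5},{"turn":[0,0,0],"translation":[0,0,0.15],"hand":1.5},{"turn":[0,0,0],"translation":[0,0,0.15],"hand":1.5},{"turn":[0,0,0],"translation":[0,0,0.15],"hand":1.5}])

```text
time_s: 12.9
ee_pos: [0.5775, -0.05, 0.1322]
orientation: [0.001, 0.589, 0.808, 0.0]
contact_force: [-1.4, -0.6, 3.5]
gripper_width: 0.274
```

Emit:
servo_tool(rows=[{"turn":[0,0,0],"translation":[0,0,0],"hand":3},{"turn":[0,0,0],"translation":[0,0,0],"hand":4},{"turn":[0,0,0],"translation":[0,0,0],"hand":5},{"turn":[0,0,0],"translation":[0,0,0],"hand":5},{"turn":[0,0,0],"translation":[0,0,-1],"hand":5},{"turn":[0,0,0],"translation":[0,0,-3.5],"hand":5},{"turn":[0,0,0],"translation":[0,0,-7.5],"hand":5},{"turn":[0,0,0],"translation":[0,0,-11.5],"hand":5}])

```text
time_s: 13.57
ee_pos: [0.5759, -0.0498, 0.2469]
orientation: [-0.002, 0.589, 0.808, -0.001]
contact_force: [1.7, -0.9, 0.2]
gripper_width: 0.585
```

```bash
python3 -c "
from h import *
to(.4824,.2967,.25)
c=read_camera('side'); cv2.imwrite('pics/s4.png',cv2.resize(c['img'][60:260,180:380,::-1],(600,600)))
to(.4824,.2967,.25)"
```

```text
t 13.57 p [ 0.5759 -0.0498  0.2469] yang 17.87 tilt 0.2 f [ 1.7 -0.9  0.2] w 50.0
tool cm [35.85  1.73 -0.26]
t 13.62 p [ 0.5812 -0.0506  0.2569] yang 17.87 tilt 0.79 f [ 3.  -1.3  5. ] w 49.9
tool cm [36.09  1.25  0.48]
```

View pics/s4.png

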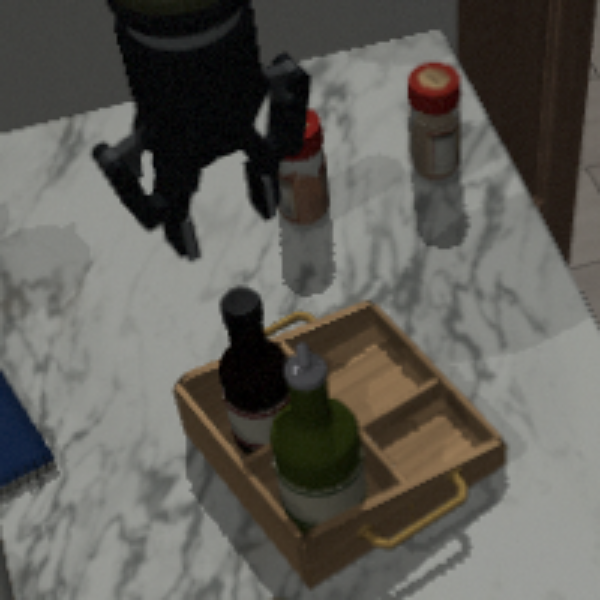

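Emit:
servo_tool(rows=[{"turn":[0,0,0],"translation":[0.5,0,-1],"hand":5},{"turn":[0,0,0],"translation":[3,0.1,-1.2],"hand":5},{"turn":[0,0,0],"translation":[7,0.3,-1.2],"hand":5},{"turn":[0,0,0],"translation":[11,0.5,-1.2],"hand":6},{"turn":[0,0,0],"translation":[15,0.6,-1.2],"hand":7},{"turn":[0,0,0],"translation":[19,0.8,-1.2],"hand":7.5},{"turn":[0,0,0],"translation":[23,1,-1.2],"hand":7.5},{"turn":[0,0,0],"translation":[27,1.2,-1.2],"hand":7.5}])

```text
time_s: 14.28
ee_pos: [0.5039, 0.2123, 0.258]
orientation: [-0.0, 0.589, 0.808, -0.001]
contact_force: [0.4, 0.6, 0.2]
gripper_width: 0.878
```

Emit:
servo_tool(rows=[{"turn":[0,0,0],"translation":[3.5,0.2,0],"hand":7.5},{"turn":[0,0,0],"translation":[6.5,0.3,0],"hand":7.5},{"turn":[0,0,0],"translation":[8.4,0.4,0],"hand":7.5},{"turn":[0,0,0],"translation":[8.9,0.4,0],"hand":7.5},{"turn":[0,0,0],"translation":[8.9,0.4,0],"hand":7.5},{"turn":[0,0,0],"translation":[8.9,0.4,0],"hand":7.5}])

```text
time_s: 14.78
ee_pos: [0.4817, 0.2961, 0.2579]
orientation: [0.0, 0.588, 0.809, -0.001]
contact_force: [0.3, -0.9, -0.2]
gripper_width: 0.886
```

```bash
python3 -c "
from h import *
to(.4824,.2967,.140)"
```

```text
t 14.78 p [0.4817 0.2961 0.2579] yang 17.91 tilt 0.09 f [ 0.3 -0.9 -0.2] w 75.6
tool cm [ 0.05  0.1  11.79]
```

Emit:
servo_tool(rows=[{"turn":[0,0,0],"translation":[0,0,1],"hand":7.5},{"turn":[0,0,0],"translation":[0,0,3],"hand":7.5},{"turn":[0,0,0],"translation":[0,0,5],"hand":7.5},{"turn":[0,0,0],"translation":[0,0,7],"hand":7.5},{"turn":[0,0,0],"translation":[0,0,9],"hand":7.5},{"turn":[0,0,0],"translation":[0,0,11],"hand":7.5},{"turn":[0,0,0],"translation":[0,0,11.8],"hand":7.5},{"turn":[0,0,0],"translation":[0,0,11.8],"hand":7.5}])

```text
time_s: 15.45
ee_pos: [0.4807, 0.2944, 0.1377]
orientation: [-0.001, 0.589, 0.808, -0.003]
contact_force: [-0.1, -0.0, 0.0]
gripper_width: 0.878
```

Emit:
servo_tool(rows=[{"turn":[0,0,0],"translation":[0,0,0],"hand":6.5},{"turn":[0,0,0],"translation":[0,0,0],"hand":5.5},{"turn":[0,0,0],"translation":[0,0,0],"hand":5},{"turn":[0,0,0],"translation":[0,0,0],"hand":4},{"turn":[0,0,0],"translation":[0,0,0],"hand":3.5},{"turn":[0,0,0],"translation":[0,0,0],"hand":3.5},{"turn":[0,0,0],"translation":[0,0,0],"hand":3.5},{"turn":[0,0,0],"translation":[0,0,0],"hand":3.5}], force=50)

```text
time_s: 16.12
ee_pos: [0.4829, 0.2971, 0.1422]
orientation: [0.001, 0.589, 0.808, 0.001]
contact_force: [-0.6, -1.1, 5.5]
gripper_width: 0.542
```

```bash
python3 -c "
from h import *
to(.4824,.2967,.140)
c=read_camera('side'); cv2.imwrite('pics/s5.png',cv2.resize(c['img'][220:420,270:470,::-1],(600,600)))"
```

```text
t 16.12 p [0.4829 0.2971 0.1422] yang 17.88 tilt 0.18 f [-0.6 -1.1  5.5] w 46.3
tool cm [-0.02 -0.06  0.22]
```

View pics/s5.png

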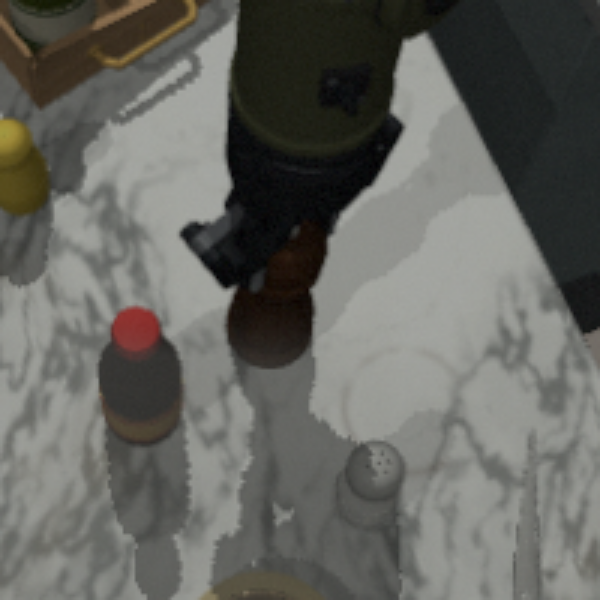

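Emit:
servo_tool(rows=[{"turn":[0,0,0],"translation":[0,0,-0.5],"hand":3.5},{"turn":[0,0,0],"translation":[0,0,-2],"hand":3.5},{"turn":[0,0,0],"translation":[0,0,-4],"hand":3.5},{"turn":[0,0,0],"translation":[0,0,-6],"hand":3.5},{"turn":[0,0,0],"translation":[0,0,-8],"hand":3.5},{"turn":[0,0,0],"translation":[0,0,-10],"hand":3.5},{"turn":[0,0,0],"translation":[0,0,-12],"hand":3.5},{"turn":[0,0,0],"translation":[0,0,-12.5],"hand":3.5}])

```text
time_s: 16.83
ee_pos: [0.4836, 0.2975, 0.2692]
orientation: [0.001, 0.589, 0.808, 0.003]
contact_force: [0.5, -0.2, -1.2]
gripper_width: 0.543
```

Emit:
servo_tool(rows=[{"turn":[0,0,0],"translation":[-0.8,-0.6,0],"hand":3.5},{"turn":[0,0,0],"translation":[-2.8,-2,0],"hand":3.5},{"turn":[0,0,0],"translation":[-5.6,-3.4,0],"hand":3.5},{"turn":[0,0,0],"translation":[-8.6,-4.8,0],"hand":3.5},{"turn":[0,0,0],"translation":[-11.6,-6,0],"hand":3.5},{"turn":[0,0,0],"translation":[-14.6,-7,0],"hand":3.5},{"turn":[0,0,0],"translation":[-17.6,-8,0],"hand":3.5},{"turn":[0,0,0],"translation":[-20.6,-8.8,0],"hand":3.5}])

```text
time_s: 17.5
ee_pos: [0.459, 0.0716, 0.2637]
orientation: [-0.001, 0.589, 0.808, -0.001]
contact_force: [0.3, -0.5, -1.8]
gripper_width: 0.542
```

Emit:
servo_tool(rows=[{"turn":[0,0,0],"translation":[-3,-0.6,0],"hand":3.5},{"turn":[0,0,0],"translation":[-6,-1,0],"hand":3.5},{"turn":[0,0,0],"translation":[-9,-1.3,0],"hand":3.5},{"turn":[0,0,0],"translation":[-11.8,-1.5,0],"hand":3.5},{"turn":[0,0,0],"translation":[-13.6,-1.6,0],"hand":3.5},{"turn":[0,0,0],"translation":[-14.5,-1.6,0],"hand":3.5},{"turn":[0,0,0],"translation":[-14.5,-1.6,0],"hand":3.5},{"turn":[0,0,0],"translation":[-14.5,-1.6,0],"hand":3.5}])

```text
time_s: 18.17
ee_pos: [0.4897, -0.069, 0.2643]
orientation: [-0.001, 0.589, 0.808, -0.0]
contact_force: [-0.1, 0.5, -1.3]
gripper_width: 0.543
```

```bash
python3 chk.py mill .029 -.136 -.124;  python3 -c "
from h import *
c=read_camera('side'); cv2.imwrite('pics/s6.png',cv2.resize(c['img'][60:260,180:380,::-1],(600,600)))"
```

```text
t 18.17 p [ 0.4897 -0.069   0.2643] yang 17.8 tilt 0.16 f [-0.1  0.5 -1.3] w 46.4
tool cm [-0.12  0.16 11.43]
side [ 0.4895 -0.0676] 66 1.4
side [ 0.4887 -0.0697] 83 1.6
top [ 0.493  -0.0692] 15 1.0
top [ 0.4931 -0.0704] 36 1.0
```

View pics/s6.png

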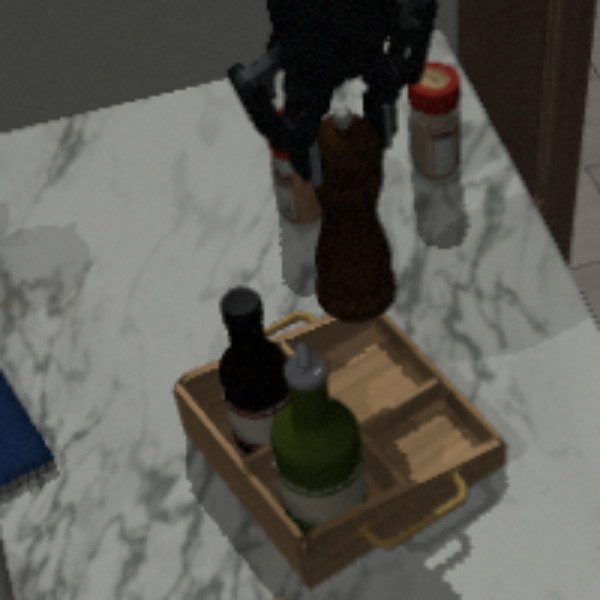

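Emit:
servo_tool(rows=[{"turn":[0,0,0],"translation":[0,0,0.8],"hand":3.5},{"turn":[0,0,0],"translation":[0,0,2.4],"hand":3.5},{"turn":[0,0,0],"translation":[0,0,4.4],"hand":3.5},{"turn":[0,0,0],"translation":[0,0,6.4],"hand":3.5},{"turn":[0,0,0],"translation":[0,0,8.4],"hand":3.5},{"turn":[0,0,0],"translation":[0,0,10],"hand":3.5},{"turn":[0,0,0],"translation":[0,0,10.7],"hand":3.5},{"turn":[0,0,0],"translation":[0,0,10.8],"hand":3.5}])

```text
time_s: 18.98
ee_pos: [0.4893, -0.0683, 0.1555]
orientation: [-0.002, 0.588, 0.809, -0.001]
contact_force: [-0.6, 0.3, -2.0]
gripper_width: 0.539
```

Emit:
servo_tool(rows=[{"turn":[0,0,0],"translation":[0,0,0.1],"hand":3.5},{"turn":[0,0,0],"translation":[0,0,0.2],"hand":3.5},{"turn":[0,0,0],"translation":[0,0,0.3],"hand":3.5},{"turn":[0,0,0],"translation":[0,0,0.4],"hand":3.5},{"turn":[0,0,0],"translation":[0,0,0.4],"hand":3.5}])

```text
time_s: 19.4
ee_pos: [0.4911, -0.0694, 0.1538]
orientation: [0.001, 0.589, 0.808, 0.0]
contact_force: [0.2, 0.0, -1.5]
gripper_width: 0.542
```

Emit:
servo_tool(rows=[{"turn":[0,0,0],"translation":[0,0,0.1],"hand":3.5},{"turn":[0,0,0],"translation":[0,0,0.1],"hand":3.5},{"turn":[0,0,0],"translation":[0,0,0.1],"hand":3.5}])

```text
time_s: 19.65
ee_pos: [0.4908, -0.0694, 0.1524]
orientation: [0.0, 0.589, 0.808, 0.0]
contact_force: [0.1, -0.1, -1.4]
gripper_width: 0.543
```

Emit:
servo_tool(rows=[{"turn":[0,0,0],"translation":[0,0,0.05],"hand":3.5},{"turn":[0,0,0],"translation":[0,0,0.1],"hand":3.5},{"turn":[0,0,0],"translation":[0,0,0.1],"hand":3.5},{"turn":[0,0,0],"translation":[0,0,0.1],"hand":3.5}])

```text
time_s: 19.98
ee_pos: [0.491, -0.0695, 0.1522]
orientation: [0.0, 0.589, 0.808, 0.0]
contact_force: [-2.3, 0.7, 5.7]
gripper_width: 0.544
```

Emit:
servo_tool(rows=[{"turn":[0,0,0],"translation":[0,0,0],"hand":5},{"turn":[0,0,0],"translation":[0,0,0],"hand":6},{"turn":[0,0,0],"translation":[0,0,0],"hand":7},{"turn":[0,0,0],"translation":[0,0,0],"hand":7},{"turn":[0,0,0],"translation":[0,0,-1],"hand":7},{"turn":[0,0,0],"translation":[0,0,-3.5],"hand":7},{"turn":[0,0,0],"translation":[0,0,-7],"hand":7},{"turn":[0,0,0],"translation":[0,0,-10.5],"hand":7}])

```text
time_s: 20.65
ee_pos: [0.4899, -0.0691, 0.2564]
orientation: [-0.002, 0.589, 0.808, -0.001]
contact_force: [0.5, -0.3, 0.4]
gripper_width: 0.82
```

```bash
python3 -c "
from h import *
to(.4705,.4235,.25)
c=read_camera('side'); cv2.imwrite('pics/s7.png',c['img'][:,:,::-1])
a=cloud(c);b=cloud(read_camera('top'))
P=np.concatenate([a.reshape(-1,3),b.reshape(-1,3)])
for n,Q in(('side',a),('top',b)):
  Q=Q.reshape(-1,3);Q=Q[np.hypot(*(Q[:,:2]-[.47,.42]).T)<.045]
  for z in((.01,.035),(.035,.065)): print(n,circ(Q,*z,.022))
"
```

```text
t 20.65 p [ 0.4899 -0.0691  0.2564] yang 17.87 tilt 0.19 f [ 0.5 -0.3  0.4] w 70.0
tool cm [47.48 13.27  0.69]
side (array([0.46986844, 0.42442257]), 60, np.float64(0.0005085412229685358))
side (array([0.46793148, 0.42104114]), 188, np.float64(0.001956570269655651))
top (array([0.47300225, 0.42615871]), 43, np.float64(0.000792165579032422))
top (array([0.47333853, 0.42791357]), 122, np.float64(0.0018071325031763343))
```

View pics/s7.png

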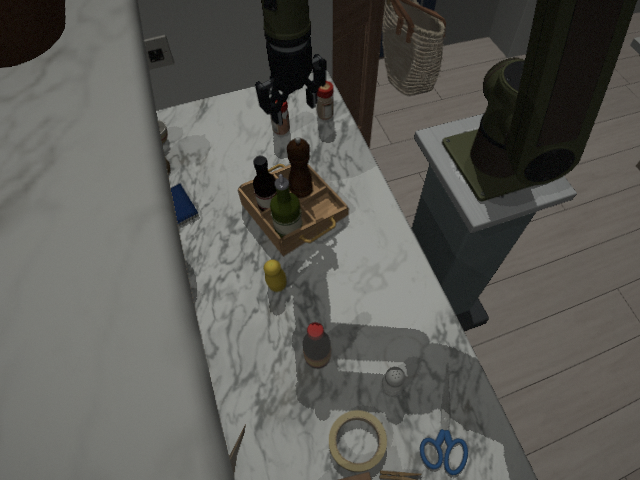

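Emit:
servo_tool(rows=[{"turn":[0,0,0],"translation":[1,0.3,0],"hand":7.5},{"turn":[0,0,0],"translation":[4,1.1,0],"hand":7.5},{"turn":[0,0,0],"translation":[7.8,2.2,0],"hand":7.5},{"turn":[0,0,0],"translation":[11.6,3.2,0],"hand":7.5},{"turn":[0,0,0],"translation":[15.4,4.3,0],"hand":7.5},{"turn":[0,0,0],"translation":[19.2,5.3,0],"hand":7.5},{"turn":[0,0,0],"translation":[23,6.4,0],"hand":7.5},{"turn":[0,0,0],"translation":[26.8,7.5,0],"hand":7.5}])

```text
time_s: 21.42
ee_pos: [0.4779, 0.2109, 0.2544]
orientation: [-0.001, 0.589, 0.808, -0.001]
contact_force: [1.2, -0.7, 0.3]
gripper_width: 0.876
```

Emit:
servo_tool(rows=[{"turn":[0,0,0],"translation":[3.8,1,0],"hand":7.5},{"turn":[0,0,0],"translation":[7.6,2.1,0],"hand":7.5},{"turn":[0,0,0],"translation":[11.4,3.2,0],"hand":7.5},{"turn":[0,0,0],"translation":[15.2,4.2,0],"hand":7.5},{"turn":[0,0,0],"translation":[18.4,5.1,0],"hand":7.5},{"turn":[0,0,0],"translation":[20.3,5.7,0],"hand":7.5},{"turn":[0,0,0],"translation":[20.8,5.75,0],"hand":7.5},{"turn":[0,0,0],"translation":[20.8,5.75,0],"hand":7.5}])

```text
time_s: 22.08
ee_pos: [0.4691, 0.4257, 0.2539]
orientation: [-0.001, 0.588, 0.809, -0.002]
contact_force: [-0.9, -0.1, 1.0]
gripper_width: 0.878
```

```bash
python3 -c "
from h import *
to(.4712,.4245,.062)"
```

```text
t 22.08 p [0.4691 0.4257 0.2539] yang 18.03 tilt 0.23 f [-0.9 -0.1  1. ] w 74.9
tool cm [-0.16  0.24 19.19]
```

Emit:
servo_tool(rows=[{"turn":[0,0,0],"translation":[0,0.1,1.5],"hand":7.5},{"turn":[0,0,0],"translation":[0,0.1,5],"hand":7.5},{"turn":[0,0,0],"translation":[0,0.1,8.5],"hand":7.5},{"turn":[0,0,0],"translation":[0,0.1,12],"hand":7.5},{"turn":[0,0,0],"translation":[0,0.1,15],"hand":7.5},{"turn":[0,0,0],"translation":[0,0.1,17.5],"hand":7.5},{"turn":[0,0,0],"translation":[0,0.1,19],"hand":7.5},{"turn":[0,0,0],"translation":[0,0.1,19.3],"hand":7.5}])

```text
time_s: 22.75
ee_pos: [0.4691, 0.4207, 0.0592]
orientation: [-0.001, 0.589, 0.808, -0.005]
contact_force: [-0.8, -0.4, 0.7]
gripper_width: 0.879
```

```bash
python3 -c "
from h import *
to(.4712,.4245,.062)
c=read_camera('side'); cv2.imwrite('pics/s8.png',cv2.resize(c['img'][290:470,300:480,::-1],(600,600)))
to(.4712,.4245,.062)"
```

```text
t 22.75 p [0.4691 0.4207 0.0592] yang 17.78 tilt 0.54 f [-0.8 -0.4  0.7] w 75.0
tool cm [ 0.29  0.32 -0.29]
t 22.8 p [0.4699 0.4216 0.0604] yang 17.79 tilt 0.41 f [-0.2  0.4 -0.3] w 75.1
tool cm [ 0.24  0.22 -0.16]
```

View pics/s8.png

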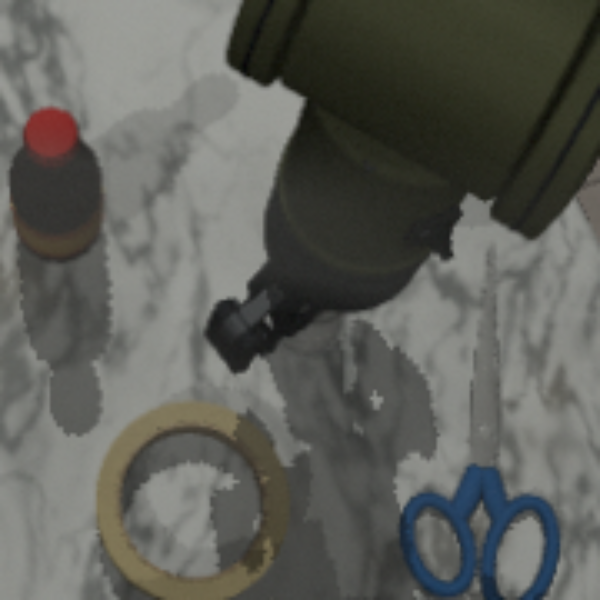

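Emit:
servo_tool(rows=[{"turn":[0,0,0],"translation":[0,0,-0.1],"hand":7},{"turn":[0,0,0],"translation":[0,0,-0.1],"hand":6},{"turn":[0,0,0],"translation":[0,0,-0.1],"hand":5},{"turn":[0,0,0],"translation":[0,0,-0.1],"hand":4},{"turn":[0,0,0],"translation":[0,0,-0.1],"hand":3.2},{"turn":[0,0,0],"translation":[0,0,-0.1],"hand":3.2},{"turn":[0,0,0],"translation":[0,0,-0.1],"hand":3.2},{"turn":[0,0,0],"translation":[0,0,-0.1],"hand":3.2}], force=40)

```text
time_s: 23.47
ee_pos: [0.4723, 0.4252, 0.066]
orientation: [0.0, 0.589, 0.808, 0.001]
contact_force: [-1.1, -1.9, 4.6]
gripper_width: 0.39
```

```bash
python3 -c "
from h import *
to(.4712,.4245,.062)"
```

```text
t 23.47 p [0.4723 0.4252 0.066 ] yang 17.88 tilt 0.13 f [-1.1 -1.9  4.6] w 33.3
tool cm [-0.03 -0.12  0.4 ]
```

```bash
python3 -c "
from h import *
c=read_camera('top'); d=read_camera('side')
a=cv2.resize(c['img'][200:300,100:220,::-1],(400,400)); b=cv2.resize(d['img'][310:410,340:440,::-1],(400,400))
cv2.imwrite('pics/s9.png',cv2.convertScaleAbs(np.hstack([a,b]),alpha=1.8))"
```

```text
(no output)
```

View pics/s9.png

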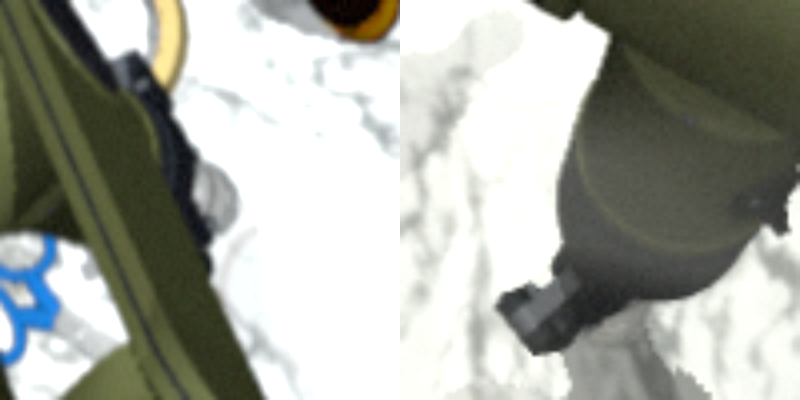

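Emit:
servo_tool(rows=[{"turn":[0,0,0],"translation":[0,0,-0.2],"hand":3},{"turn":[0,0,0],"translation":[0,0,-0.5],"hand":3},{"turn":[0,0,0],"translation":[0,0,-1],"hand":3},{"turn":[0,0,0],"translation":[0,0,-2],"hand":3},{"turn":[0,0,0],"translation":[0,0,-3],"hand":3},{"turn":[0,0,0],"translation":[0,0,-3],"hand":3}])

```text
time_s: 24.07
ee_pos: [0.4733, 0.4258, 0.0972]
orientation: [0.001, 0.589, 0.808, 0.002]
contact_force: [0.5, 0.4, -0.8]
gripper_width: 0.395
```

```bash
python3 -c "
from h import *
to(.4712,.4245,.062)
c=read_camera('side'); a=cv2.resize(c['img'][310:410,340:440,::-1],(600,600))
cv2.imwrite('pics/s10.png',cv2.convertScaleAbs(a,alpha=1.5))
for n in('side','top'):
  Q=cloud(read_camera(n)).reshape(-1,3);Q=Q[np.hypot(*(Q[:,:2]-[.4715,.424]).T)<.035]
  for z0 in np.arange(0.015,.1,.01):
    r=circ(Q,z0,z0+.01,.022)
    if r: print(n,round(z0,3),np.round(r[0],4),r[1],round(r[2]*1e3,1))
"
```

```text
t 24.07 p [0.4733 0.4258 0.0972] yang 17.87 tilt 0.27 f [ 0.5  0.4 -0.8] w 33.7
tool cm [-0.07 -0.25  3.51]
side 0.055 [0.4723 0.4247] 23 0.6
side 0.065 [0.4722 0.4234] 35 0.9
side 0.075 [0.4726 0.4213] 34 1.1
side 0.085 [0.4792 0.4209] 31 2.1
top 0.055 [0.4735 0.4259] 26 0.6
top 0.065 [0.4734 0.4268] 34 1.0
top 0.075 [0.4737 0.4287] 33 1.1
top 0.085 [0.4713 0.4285] 36 2.8
top 0.095 [0.4708 0.4277] 25 4.2
```

View pics/s10.png

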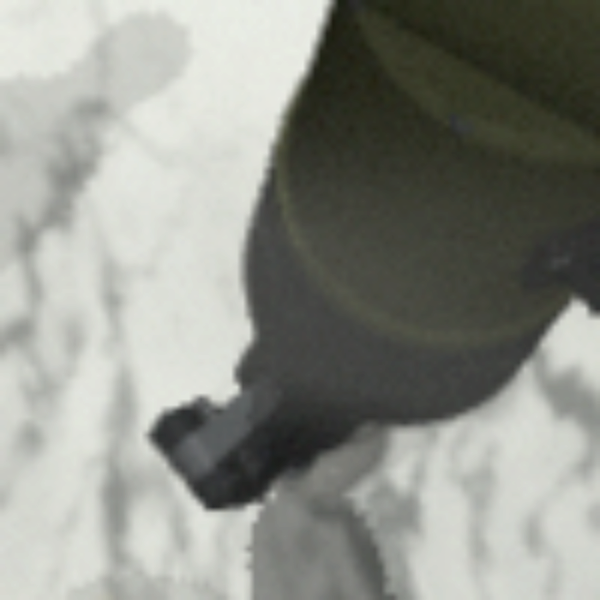

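Emit:
servo_tool(rows=[{"turn":[0,0,0],"translation":[0,0,-1.5],"hand":3},{"turn":[0,0,0],"translation":[-0.5,-0.2,-4],"hand":3},{"turn":[0,0,0],"translation":[-2,-0.8,-6.5],"hand":3},{"turn":[0,0,0],"translation":[-4.5,-1.6,-8.5],"hand":3},{"turn":[0,0,0],"translation":[-7.3,-2.6,-9.6],"hand":3},{"turn":[0,0,0],"translation":[-10.2,-3.6,-10],"hand":3},{"turn":[0,0,0],"translation":[-13.1,-4.6,-10],"hand":3},{"turn":[0,0,0],"translation":[-16,-5.6,-10],"hand":3}])

```text
time_s: 24.88
ee_pos: [0.4673, 0.2539, 0.1945]
orientation: [0.0, 0.588, 0.809, 0.0]
contact_force: [-0.2, -0.6, -0.8]
gripper_width: 0.392
```

Emit:
servo_tool(rows=[{"turn":[0,0,0],"translation":[-2.9,-1,0],"hand":3},{"turn":[0,0,0],"translation":[-6,-2,0],"hand":3},{"turn":[0,0,0],"translation":[-9,-3,0],"hand":3},{"turn":[0,0,0],"translation":[-12,-4,0],"hand":3},{"turn":[0,0,0],"translation":[-15,-5,0],"hand":3},{"turn":[0,0,0],"translation":[-18,-6,0],"hand":3},{"turn":[0,0,0],"translation":[-20.5,-6.9,0],"hand":3},{"turn":[0,0,0],"translation":[-22.3,-7.4,0],"hand":3}])

```text
time_s: 25.55
ee_pos: [0.4645, 0.018, 0.1939]
orientation: [-0.0, 0.589, 0.808, -0.001]
contact_force: [0.3, 0.5, -1.0]
gripper_width: 0.395
```

Emit:
servo_tool(rows=[{"turn":[0,0,0],"translation":[-0.8,-0.2,0],"hand":3},{"turn":[0,0,0],"translation":[-0.9,-0.25,0],"hand":3},{"turn":[0,0,0],"translation":[-0.9,-0.25,0],"hand":3},{"turn":[0,0,0],"translation":[-0.9,-0.25,0],"hand":3}])

```text
time_s: 25.88
ee_pos: [0.4659, 0.0118, 0.1941]
orientation: [-0.0, 0.589, 0.808, 0.0]
contact_force: [-0.8, -0.1, -1.8]
gripper_width: 0.393
```

```bash
python3 chk.py salt .0205 -.062 -.022;  python3 -c "
from h import *
for n in('side','top'):
  c=read_camera(n);W=cloud(c);p=sense()['ee_pos'];Q=W.reshape(-1,3);Q=Q[np.hypot(*(Q[:,:2]-p[:2]).T)<.03];h=np.histogram(Q[:,2],np.arange(.0,.22,.01));print(h[0])
  if n=='side':cv2.imwrite('pics/s11.png',cv2.resize(c['img'][60:260,180:380,::-1],(600,600)))"
```

```text
t 25.88 p [0.4659 0.0118 0.1941] yang 17.88 tilt 0.05 f [-0.8 -0.1 -1.8] w 33.6
tool cm [-0.12 -0.07  4.41]
side [0.4643 0.0127] 99 0.8
side [0.4648 0.0125] 153 1.3
[176 138   0   0   0   0   0   0   0   0   0   0   1  41  52  58  86  64
  92  94 108]
[46 88  0  0  0  0  0  0  0  0  0  0  0  0  0  0  0  0  0  0  0]
```

View pics/s11.png

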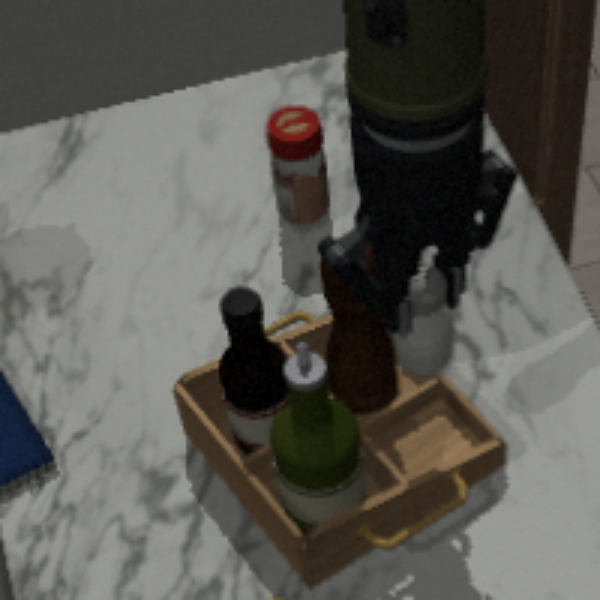

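Emit:
servo_tool(rows=[{"turn":[0,0,0],"translation":[-0.1,0,1],"hand":3},{"turn":[0,0,0],"translation":[-0.1,0,3],"hand":3},{"turn":[0,0,0],"translation":[-0.1,0,5],"hand":3},{"turn":[0,0,0],"translation":[-0.1,0,7],"hand":3},{"turn":[0,0,0],"translation":[-0.1,0,9],"hand":3},{"turn":[0,0,0],"translation":[-0.1,0,10.5],"hand":3},{"turn":[0,0,0],"translation":[-0.1,0,11.1],"hand":3},{"turn":[0,0,0],"translation":[-0.1,0,11.2],"hand":3}])

```text
time_s: 26.75
ee_pos: [0.4654, 0.0105, 0.0811]
orientation: [-0.001, 0.588, 0.809, -0.001]
contact_force: [-0.5, 0.7, -1.1]
gripper_width: 0.39
```

Emit:
servo_tool(rows=[{"turn":[0,0,0],"translation":[0,0,0.1],"hand":3},{"turn":[0,0,0],"translation":[0,0,0.2],"hand":3},{"turn":[0,0,0],"translation":[0,0,0.3],"hand":3},{"turn":[0,0,0],"translation":[0,0,0.3],"hand":3},{"turn":[0,0,0],"translation":[0,0,0.3],"hand":3}])

```text
time_s: 27.17
ee_pos: [0.4667, 0.0099, 0.0799]
orientation: [0.001, 0.589, 0.808, 0.0]
contact_force: [-0.1, 0.5, -1.5]
gripper_width: 0.389
```

Emit:
servo_tool(rows=[{"turn":[0,0,0],"translation":[0,0,0.1],"hand":3},{"turn":[0,0,0],"translation":[0,0,0.15],"hand":3},{"turn":[0,0,0],"translation":[0,0,0.15],"hand":3},{"turn":[0,0,0],"translation":[0,0,0.15],"hand":3}])

```text
time_s: 27.5
ee_pos: [0.4663, 0.0099, 0.0778]
orientation: [-0.0, 0.589, 0.808, 0.0]
contact_force: [0.7, 0.4, -1.5]
gripper_width: 0.395
```

Emit:
servo_tool(rows=[{"turn":[0,0,0],"translation":[0,0,0.1],"hand":3},{"turn":[0,0,0],"translation":[0,0,0.15],"hand":3},{"turn":[0,0,0],"translation":[0,0,0.15],"hand":3},{"turn":[0,0,0],"translation":[0,0,0.15],"hand":3}])

```text
time_s: 27.83
ee_pos: [0.4663, 0.0099, 0.0763]
orientation: [-0.0, 0.589, 0.808, -0.0]
contact_force: [-0.1, -0.2, -0.5]
gripper_width: 0.394
```

Emit:
servo_tool(rows=[{"turn":[0,0,0],"translation":[0,0,0.1],"hand":3},{"turn":[0,0,0],"translation":[0,0,0.1],"hand":3},{"turn":[0,0,0],"translation":[0,0,0.1],"hand":3}])

```text
time_s: 28.08
ee_pos: [0.4664, 0.0098, 0.076]
orientation: [0.0, 0.589, 0.808, -0.0]
contact_force: [-1.0, -0.4, 7.7]
gripper_width: 0.392
```

Emit:
servo_tool(rows=[{"turn":[0,0,0],"translation":[0,0,0],"hand":4},{"turn":[0,0,0],"translation":[0,0,0],"hand":4.6},{"turn":[0,0,0],"translation":[0,0,0],"hand":5},{"turn":[0,0,0],"translation":[0,0,0],"hand":5},{"turn":[0,0,0],"translation":[0,0,-1],"hand":5},{"turn":[0,0,0],"translation":[0,0,-3.5],"hand":5},{"turn":[0,0,0],"translation":[0,0,-7],"hand":5},{"turn":[0,0,0],"translation":[0,0,-11],"hand":5}])

```text
time_s: 28.75
ee_pos: [0.4645, 0.0101, 0.1848]
orientation: [-0.002, 0.589, 0.808, -0.001]
contact_force: [1.4, -0.9, 0.0]
gripper_width: 0.587
```

Emit:
servo_tool(rows=[{"turn":[0,0,0],"translation":[0,0,-2],"hand":5},{"turn":[0,0,0],"translation":[0,0,-5],"hand":5},{"turn":[0,0,0],"translation":[1,0,-8],"hand":5},{"turn":[0,0,0],"translation":[4,0.5,-9],"hand":5},{"turn":[0,0,0],"translation":[8,1,-9],"hand":5},{"turn":[0,0,0],"translation":[12,1.5,-9],"hand":5},{"turn":[0,0,0],"translation":[16,2,-9],"hand":5},{"turn":[0,0,0],"translation":[20,2.5,-9],"hand":5}])

```text
time_s: 29.42
ee_pos: [0.428, 0.2095, 0.2754]
orientation: [0.0, 0.589, 0.808, 0.0]
contact_force: [0.9, 0.8, -0.9]
gripper_width: 0.584
```

Emit:
servo_tool(rows=[{"turn":[0,0,0],"translation":[2,0.2,0],"hand":5},{"turn":[0,0,0],"translation":[3,0.3,0],"hand":5},{"turn":[0,0,0],"translation":[3,0.3,0],"hand":5},{"turn":[0,0,0],"translation":[3,0.3,0],"hand":5}])

```text
time_s: 29.75
ee_pos: [0.4223, 0.237, 0.275]
orientation: [0.0, 0.588, 0.809, -0.001]
contact_force: [-0.7, 0.2, 0.5]
gripper_width: 0.587
```

```bash
cat > fin.py <<'E'
from h import *
C={n:read_camera(n) for n in("side","top")}
for k,r,b in(("oil",.031,(.04,.105)),("vin",.025,(.03,.098)),("mill",.0245,(.146,.158)),("salt",.021,(.02,.06))):
    for n in C:
        Q=cloud(C[n]).reshape(-1,3);Q=Q[np.hypot(*(Q[:,:2]-B[k]).T)<.036]
        s=circ(Q,*b,r); print(k,n,"bay",np.round(B[k],4),s and (np.round(s[0],4),s[1],round(s[2]*1e3,1)),"top",np.round(np.percentile(Q[:,2],99.5),3) if len(Q) else None)
for k,a,r in(("soy",(.5823,.3237),.025),("spA",(.483,-.2718),.0225),("spB",(.3571,-.284),.0225)):
    for n in C:
        Q=cloud(C[n]).reshape(-1,3);Q=Q[np.hypot(*(Q[:,:2]-a).T)<.045];s=circ(Q,.015,.088,r);print(k,n,a,s and(np.round(s[0],4),s[1]))
print(st())
cv2.imwrite('pics/f1.png',np.hstack([cv2.resize(C['side']['img'][60:400,150:450,::-1],(400,453)),cv2.resize(C['top']['img'][130:340,180:540,::-1],(400,453))]))
E
python3 fin.py
```

```text
oil side bay [0.5518 0.0299] (array([0.5507, 0.0296]), 504, np.float64(0.8)) top 0.192
oil top bay [0.5518 0.0299] (array([0.5536, 0.028 ]), 129, np.float64(0.5)) top 0.196
vin side bay [ 0.5775 -0.0501] (array([ 0.5756, -0.0479]), 332, np.float64(1.0)) top 0.17
vin top bay [ 0.5775 -0.0501] (array([ 0.5783, -0.0487]), 171, np.float64(3.2)) top 0.174
mill side bay [ 0.4913 -0.0695] (array([ 0.4886, -0.0696]), 127, np.float64(1.8)) top 0.18
mill top bay [ 0.4913 -0.0695] (array([ 0.4921, -0.07  ]), 110, np.float64(2.0)) top 0.182
salt side bay [0.4656 0.0105] (array([0.4638, 0.0095]), 216, np.float64(2.9)) top 0.1
salt top bay [0.4656 0.0105] (array([0.4669, 0.0094]), 95, np.float64(7.3)) top 0.104
soy side (0.5823, 0.3237) (array([0.5813, 0.3237]), 309)
soy top (0.5823, 0.3237) (array([0.5841, 0.3233]), 90)
spA side (0.483, -0.2718) (array([ 0.4818, -0.2715]), 374)
spA top (0.483, -0.2718) (array([ 0.4848, -0.2717]), 206)
spB side (0.3571, -0.284) (array([ 0.3555, -0.2834]), 376)
spB top (0.3571, -0.284) (array([ 0.3602, -0.2853]), 194)
(29.85, array([0.4225874 , 0.23609946, 0.27510853]), array([[-3.05714854e-01,  9.52123077e-01, -2.70990868e-04],
       [ 9.52122656e-01,  3.05714414e-01, -1.06993425e-03],
       [-9.35863278e-04, -5.85111338e-04, -9.99999391e-01]]), array([ 0.86129249, -0.88654425,  0.51515235]), 0.5867568267769462)
```

View pics/f1.png

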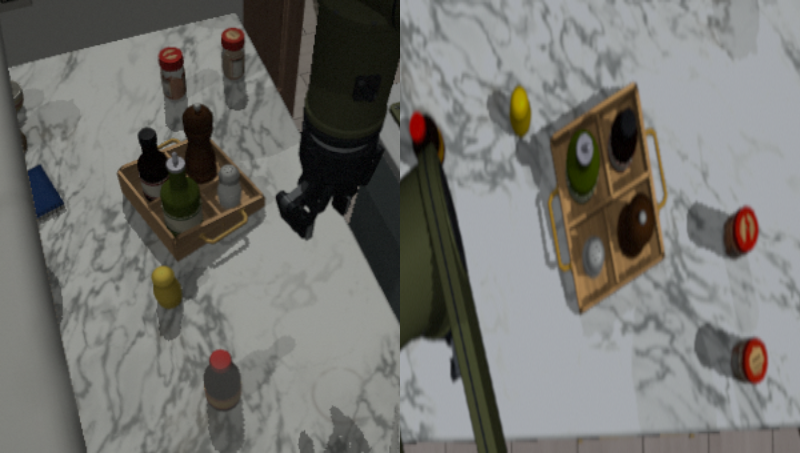

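All four stand upright in their bays, their tops about 10 mm higher than on the worktop. The soy sauce and spice jars have not moved, and the gripper is clear.

```bash
python3 -c "
from cell import *
print(hand_in())"
```

```text
the job is handed in; nothing more can be done
None
```

The caddy is filled as asked and the job is handed in, at about 30 s of the 104 s allowed. I placed the oil, vinegar, pepper mill and salt in that order. Each was lowered upright until the wrist force showed it touching the bay floor, then released.

- **Placement:** in the last check both cameras showed all four upright, within about 3 mm of their bay centres. Their tops measured 8 to 12 mm above where they stood on the worktop, which matches the 10 mm bay floors.
- **Left alone:** the soy sauce and both spice jars measured where they were at the start, to within 2 mm. The gripper was clear of everything.
- **Disagreements:** the two cameras differed by 2 to 5 mm in position throughout, so I used the average.
    - **Salt grip:** the jaws closed to about 33 mm on the salt shaker instead of the listed 44 mm, probably because it narrows towards the top. A short test lift showed the grip held.
    - **Salt position:** the salt's final position fit was loose in the top view (7 mm residual). The pictures and the side view show it standing in its bay.

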